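# Free the belt cover of the stone tumbler by its flush release

### The job

The tumbler's drive belt has slipped, so switch the machine off by pushing its toggle right over towards the black strip, and only then find the release pad, which is set flush somewhere along that strip and is nearly the same black, and press it in until the yellow belt cover springs ajar. Nothing needs gripping or lifting: let the pad come back out, leave the cover ajar as its spring holds it without lifting it further, and leave the red jar, the crock, the pebble and the sieve where they are.

Things in the scene. Friction and masses are not known exactly. Their poses are not given: they have to be found in the camera images.
- tumbler: Blue twin-barrel stone tumbler, fixed. Origin: on the shelf under the centre of its box-shaped drive housing (190 mm along x, 400 mm along y, flat top 120 mm up). x points, level, from the housing to the two black barrels, which lie end to end along y at x = 130 to 240 mm, tops 162 mm up; y points along the housing to the end with the toggle switch; z up.
- strip_middle (a point): Middle of the face of the black strip, a rigid flat panel in a window of the housing's top, 62 mm along the tumbler's x by 140 mm along its y, its face 2 mm below the housing's top; this point is at (-52, 0, 118) mm in the tumbler's frame. The release pad is in the strip, on the line through this point along the tumbler's y, its centre anywhere from -40 to +40 mm from this point.
- release (a joint): Travel of the release pad in m: 0 at rest, 0.0065 fully in, straight down. The pad is a dark 46 x 46 mm square with a 2 mm gap round it, its face 1.5 mm below the strip's; it gives while the strip does not. Spring: about 2.5 N starts it, 5.8 N holds it fully in. It draws back the cover's catch, which lets go between 3 and 4 mm of travel.
- switch (a joint): Angle of the toggle lever in rad: 0 = on (leaning to the tumbler's +y, away from the strip), 0.8 = off (leaning to -y, towards the strip). It turns about the tumbler's x, pivot at (-52, 155, 126) mm in the tumbler's frame; it snaps over past the middle, which takes a push of about 2 to 4 N, and stays either way.
- switch_tip (a point): Centre of the round end of the toggle's chunky black lever: 15 mm thick over its upper half, 42 mm from the pivot to this point; 165 mm above the shelf when fully on or off.
- cover (a joint): Angle of the belt cover in rad, 0 = shut and flush. A yellow plate 97 x 197 x 4 mm in the housing's top, between the strip and the barrels, hinged along its barrel side; its free edge lies 42 mm from the strip's centre line. Once the catch lets go, its spring lifts it to about 0.4 (free edge about 38 mm up) and holds it there.
- cover_edge (a point): Middle of the top of the cover's free edge; at (-10, -70, 120) mm in the tumbler's frame while shut.
- jar_middle (a point): Centre of the loose red plastic grit jar, 76 mm across, 110 mm tall, standing on the shelf at the toggle's end of the tumbler; only to be left alone.
- crock_middle (a point): Centre of the loose buff stoneware crock with a brown neck, 116 mm across, 120 mm tall, standing on the shelf at the other end; only to be left alone.
- pebble_middle (a point): Centre of the loose flat grey granite pebble, 56 mm across, 18 mm thick, lying on the housing's top beyond the strip's end away from the toggle; only to be left alone.
- sieve_middle (a point): Centre of the loose zinc sieve frame, a round hoop with wire mesh, 160 mm across and 45 mm tall lying on the shelf beside the jar; only to be left alone.

How it is judged (in metres and radians):
On the way, in this order (a step that is already met when the one before it is completed fails the run):
1. the toggle is pushed right over to off while the cover is still shut (value of joint switch above 0.7 rad and value of joint cover below 0.1 rad), for 0.2 s.
2. the catch has let go and the cover has sprung ajar (value of joint cover above 0.25 rad), for 0.2 s.
At the end, for the whole second after the job is handed in: The toggle is off (joint above 0.7), the cover rests ajar between 0.25 and 0.6 rad, the pad is back out (within 1.5 mm), and jar, crock, pebble and sieve are within 20 mm of where they stood (value of joint switch above 0.7 rad and value of joint cover between 0.25 and 0.6 rad and value of joint release below 0.0015 m and distance of each of jar_middle, crock_middle, pebble_middle, sieve_middle from where it was at the start of the episode below 0.02 m); the robot touches nothing.
It fails at once if the cover springs open while the switch is still on (value of joint cover above 0.12 rad and value of joint switch below 0.4 rad).
It fails at once if the cover is lifted on beyond where its spring holds it (value of joint cover above 0.8 rad).
It fails at once if jar, crock, pebble or sieve is lifted, carried or pushed away (distance of any of jar_middle, crock_middle, pebble_middle, sieve_middle from where it was at the start of the episode above 0.02 m).
It also fails if it takes over 56 s, if anything falls off the work surface, if the arm or the gripper's body presses on something with over 40 N, if the wrist force passes 120 N, or if a joint passes its speed limit or range.

### The arm

A 6-joint arm with a two-finger parallel gripper is mounted at the origin on the work surface. World frame = base frame: x ahead of the robot, y to its left, z up, the work surface at z = 0. Lengths are in m, angles in degrees, forces in N, time in s.
With the tool pointing down it reaches from about 0.25 to 0.725 m from the base axis. Payload 9.7 kg.
Tool frame: the origin (TCP) lies at the very end of the fingers, on their centre line; the grasp point (between the pads) lies 19 mm behind it (bot.grip_depth is the distance from the TCP to the grasp point, in m); z points along the fingers, y is the direction in which the jaws open and shut (so a half turn about z gives the same grasp; the last joint's range is limited). The gripper opens to 85 mm and grips with 20 to 120 N. Pads are 22 mm wide; open, the fingers measure 114 mm over their backs; the gripper's body (76 mm by 85 mm) begins 54 mm behind the grasp point. The pads swing forward as they close: fully open they stand 13 mm farther back than shut.
Start: joints at [73.167, 4.979, 10.078, 95.1, 0, 90], TCP at [0.159, 0.526, 0.231] pointing down, gripper open.
Joint ranges: [-179.16, 179.16], [-48.56, 103.87], [-65.8, 70.77], [-126.05, 130.52], [-82.76, 87.17], [-180, 180]. Speed limits (degrees/s): [127.2, 127.2, 147.25, 180, 180, 180].

### API

Orientations are given as [roll, pitch, yaw] about the fixed x, y, z axes, in that order (R = Rz(yaw) Ry(pitch) Rx(roll)).
In Python, from workcell import telemetry, optics, order, bot gives the robot as it stands. The module is installed in compiled form; this text tells all that it offers.
- The arm moves only by the shell command python3 -m inch 'ROWS' [FORCE]. ROWS is JSON, a list of rows, each a list of 7 numbers: the shift along the tool's x, y, z in m, then the turn, a rotation vector about the tool's x, y, z in rad, then the closure, from 0 (fully open) to 1 (shut). In form: [[tx, ty, tz, rx, ry, rz, grip], ...]. A call has 1 to 12 rows; each row is the pose to reach, as a shift and turn from the pose commanded when the call began, along the tool's axes at that moment; what a row does not reach only later rows make up. A row lasts 1/12 s, in which the tool goes at most 41.7 mm and 7.16 degrees, less where a joint would pass 70% of its speed; a pose out of reach is approached as far as the arm can. A call with a gripper value outside its range is refused whole. The fingers move at their own pace and stop on an object; FORCE is the grip in N (left out, the last holds). Time passes only in rows, so rows that repeat a pose let the fingers close. It gives the time, the measured TCP pose, the force and the opening at its end, in the units of the state.
- telemetry.get_obs(): the state, without advancing time (a new reading comes with each control period).
- optics.camera(name): name is "scene" or "top" or "wrist"; returns (picture, depth): 480x640x3 uint8, red, green, blue; 480x640 float32, m along the optical axis (not along the pixel's ray), 0 where there is no reading.
- optics.camera_info(name): a dict with "camera_matrix" (3x3 intrinsics, pixels), "k1" (the pictures are not rectified: a ray, as slopes to the right and down, at radius r is drawn at 1 + k1 r^2 times it, then the intrinsics apply), "xyz" and "attitude" of the camera in the world; the wrist camera has in their place "mount" (4x4, takes a point from camera to tool coordinates, whose origin is the TCP and whose axes are the flange's). Camera axes: x right, y down, z forward; pixel columns grow to the right and rows downward; lengths in m; the calibration is good to about 2 mm. A picture is of the moment at which its call begins: read the wrist's pose just before it. camera_info takes no time and is no camera call.
- order.job_done(): hands the job in, once; it reports no verdict.
The state is a dict: "time": time; "q": joint angles; "qd": joint speeds; "joint_efforts": joint torques, N m; "ee_pos": TCP position; "tcp_rot": TCP orientation; "wrist_force": force on the tool from outside, world axes, zero at the start; "torque": the same for the moment, N m; "opening": finger opening in m.
Only numpy, scipy, OpenCV 4.12 (cv2) and the standard library are available. Lean on these libraries where they do the work, as an engineer would, in place of code of your own. Each camera call takes 0.05 s, during which the arm holds its last target. There are 200 camera calls.

## Working session

There is one attempt and no reset: what is moved stays moved. The work goes in short steps, Python scripts to look and compute and a shell command to move; the robot and the scene stay as the last step left them, time stands still between calls to the robot, and variables do not carry over. Pictures are saved under pics/ and viewed, about 8 in all and at most 12, crops included, and the job is handed in when it is done.

```bash
mkdir -p pics; cat > h.py <<'E'
import numpy as np, cv2
from scipy.spatial.transform import Rotation as R
from workcell import telemetry, optics, order, bot
def cam(name):
    o=telemetry.get_obs(); i=optics.camera_info(name); im,d=optics.camera(name)
    if name=='wrist':
        T=np.eye(4);T[:3,:3]=R.from_euler('xyz',o['tcp_rot'],degrees=True).as_matrix();T[:3,3]=o['ee_pos'];T=T@np.array(i['mount'])
    else:
        T=np.eye(4);T[:3,:3]=R.from_euler('xyz',i['attitude'],degrees=True).as_matrix();T[:3,3]=i['xyz']
    return im,d,T,np.array(i['camera_matrix']),i['k1']
def rays(px,T,K,k1):
    px=np.asarray(px,float).reshape(-1,1,2)
    u=cv2.undistortPoints(px,K,np.array([k1,0,0,0,0.])).reshape(-1,2)
    return np.c_[u,np.ones(len(u))]@T[:3,:3].T
def onplane(px,z,T,K,k1):
    r=rays(px,T,K,k1); return T[:3,3]+r*((z-T[2,3])/r[:,2])[:,None]
def cloud(d,T,K,k1):
    v,u=np.mgrid[:480,:640]; r=rays(np.c_[u.ravel(),v.ravel()],T,K,k1)
    return (T[:3,3]+r*d.reshape(-1,1)).reshape(480,640,3)
E
python3 - <<'E'
from h import *
for n in ('top','scene','wrist'):
    im,d,T,K,k1=cam(n); cv2.imwrite(f'pics/{n}0.png',im[...,::-1]); np.savez(f'{n}0.npz',im=im,d=d,T=T,K=K,k1=k1)
    print(n,T.round(3).tolist(),K[0,0],k1)
print(telemetry.get_obs())
E
```

```text
top [[0.028, -0.989, 0.146, 0.407], [-1.0, -0.028, 0.002, 0.044], [0.002, -0.146, -0.989, 1.235], [0.0, 0.0, 0.0, 1.0]] 513.4768557708752 -0.006062135702414456
scene [[-0.659, 0.457, -0.597, 1.301], [0.752, 0.388, -0.533, 0.689], [-0.012, -0.8, -0.599, 0.842], [0.0, 0.0, 0.0, 1.0]] 520.6711456963512 -0.04988116216859138
wrist [[0.289, 0.914, 0.283, 0.087], [0.957, -0.276, -0.085, 0.549], [0.0, 0.296, -0.955, 0.374], [0.0, 0.0, 0.0, 1.0]] 332.24074425516227 -0.02055887975230543
{'time': 0.15, 'q': array([7.31667671e+01, 5.00203051e+00, 1.00462955e+01, 9.51015120e+01,
       2.47767791e-03, 8.99982176e+01]), 'qd': array([ 0.00326946, -0.08849207,  0.16348012,  0.02883819,  0.021803  ,
        0.04761657]), 'joint_efforts': array([-9.97116658e-04, -5.20762181e+01,  4.65045512e+01,  1.38198165e-02,
       -1.48903695e-05,  2.94221172e-05]), 'ee_pos': array([0.15920796, 0.5262615 , 0.23077617]), 'tcp_rot': array([-1.79942753e+02, -2.47945752e-03,  1.63168547e+02]), 'wrist_force': array([-1.06085745, -0.56088326,  0.74451825]), 'torque': array([-0.07449637, -0.02149263, -0.03442325]), 'opening': 0.08547079476991594}
```

View pics/top0.png

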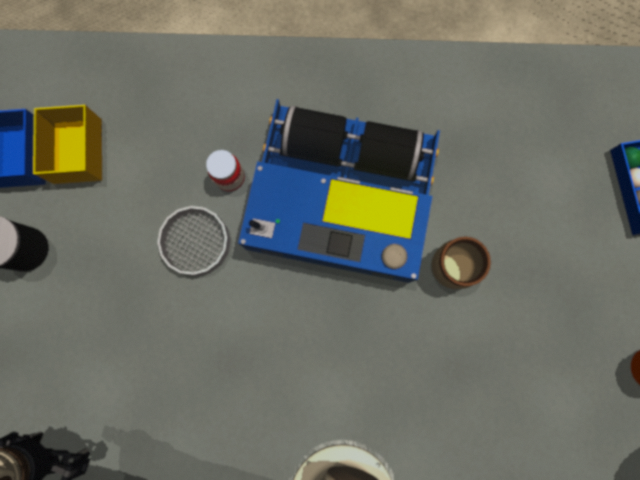

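View pics/scene0.png

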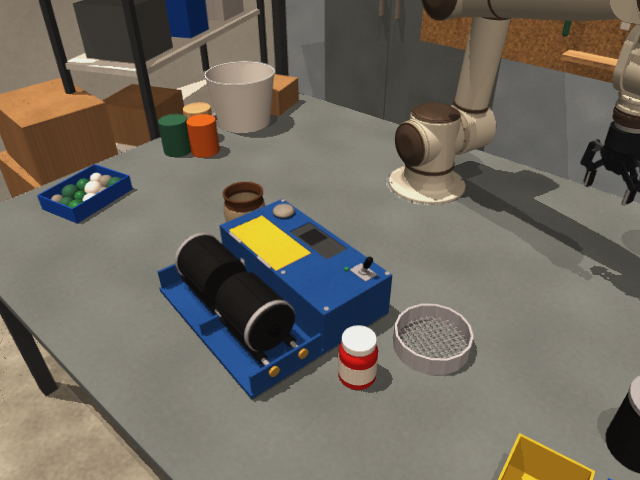

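Top view: the blue housing has its toggle at px (257,226), the strip spans about (300–363, 225–262) with a darker pad at about (340,244), and the yellow cover is centred near (371,207). The pebble is at (395,256), the jar at (224,168), the sieve at (193,241) and the crock at (463,262). The scene view confirms this layout.

```bash
cat >> h.py <<'E'
def tumbler(im,T,K,k1,z=.12):
    hsv=cv2.cvtColor(im,cv2.COLOR_RGB2HSV)
    m=cv2.inRange(hsv,(24,150,100),(36,255,255))
    cs,_=cv2.findContours(m,cv2.RETR_EXTERNAL,cv2.CHAIN_APPROX_NONE)
    c=max([c for c in cs if 150<c[:,0,0].mean() or im is None],key=cv2.contourArea)
    P=onplane(c.reshape(-1,2),z,T,K,k1)[:,:2]
    (cx,cy),(w,h),a=cv2.minAreaRect((P*1000).astype(np.float32))
    return np.array([cx,cy])/1000,(w,h),a,cv2.contourArea(c)
E
python3 - <<'E'
from h import *
f=np.load('top0.npz'); im,T,K,k1=f['im'],f['T'],f['K'],float(f['k1'])
c,s,a,ar=tumbler(im,T,K,k1); print(c,s,a,ar)
# housing directions: x towards barrels px(352,142) from strip; y towards toggle
tog=onplane([(257,226)],.14,T,K,k1)[0,:2]
e=np.deg2rad(a); cands=[np.array([np.cos(e+k*np.pi/2),np.sin(e+k*np.pi/2)]) for k in range(4)]
barrel=onplane([(352,142)],.15,T,K,k1)[0,:2]; strip=onplane([(331,243)],.118,T,K,k1)[0,:2]
x=max(cands,key=lambda v:v@(barrel-strip)); y=np.array([-x[1],x[0]])
org=c-.0385*x+.07*y
print('x',x,'yaw',np.rad2deg(np.arctan2(x[1],x[0])),'org',org)
loc=lambda p:np.array([(p-org)@x,(p-org)@y])
print('tog',loc(tog),'strip',loc(strip),'pad',loc(onplane([(340,244)],.1165,T,K,k1)[0,:2]))
for n,p in dict(strip=(-.052,0),piv=(-.052,.155),pebble=(0,0)).items(): print(n,org+p[0]*x+p[1]*y)
d=f['d']; C=cloud(d,T,K,k1)
for n,(u,v) in dict(housing=(300,200),pebble=(395,256),jar=(221,165),sieve=(193,210)).items(): print(n,C[v,u].round(3),loc(C[v,u,:2]).round(3))
w=np.load('wrist0.npz')
b=cv2.resize(im[190:290,220:440],None,fx=3.5,fy=3.5,interpolation=cv2.INTER_CUBIC)
cv2.imwrite('pics/crop1.png',b[...,::-1])
E
```

```text
[ 0.64842719 -0.04382845] (196.2784423828125, 96.76836395263672) 80.14960479736328 3661.0
x [ 0.98525781 -0.17107616] yaw -9.850395202636722 org [0.62247009 0.03172603]
tog [-0.05365354  0.16330378] strip [-0.05505145 -0.0005462 ] pad [-0.05307289 -0.02035601]
strip [0.57123668 0.04062199]
piv [0.59775349 0.19333695]
pebble [0.62247009 0.03172603]
housing [0.663 0.112 0.119] [0.026 0.086]
pebble [ 0.541 -0.098  0.138] [-0.058 -0.141]
jar [0.74  0.294 0.11 ] [0.071 0.279]
sieve [0.652 0.374 0.025] [-0.029  0.342]
```

View pics/crop1.png

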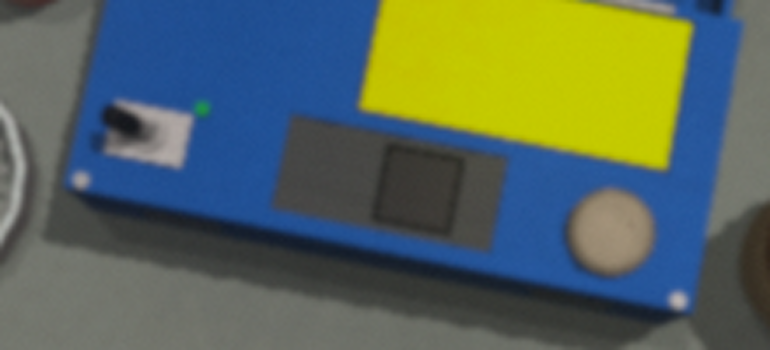

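The crop shows the pad outline at crop (378–463, 145–235), so it is centred near (419,188), about −20 mm from the strip's middle. The lever at (122,120) leans to +y. I'll shut the fingers and move to the toggle's outer side.

```bash
python3 -m inch '[[-0.04,-0.01,0,0,0,-0.02,1],[-0.08,-0.02,0,0,0,-0.04,1],[-0.12,-0.03,0,0,0,-0.06,1],[-0.16,-0.04,0,0,0,-0.08,1],[-0.2,-0.05,0,0,0,-0.1,1],[-0.24,-0.06,0,0,0,-0.122,1],[-0.28,-0.07,0,0,0,-0.122,1],[-0.32,-0.08,0,0,0,-0.122,1],[-0.36,-0.09,0,0,0,-0.122,1],[-0.39,-0.1,0,0,0,-0.122,1],[-0.41,-0.1,0,0,0,-0.122,1],[-0.41,-0.1,0,0,0,-0.122,1]]' 30
python3 - <<'E'
from h import *
o=telemetry.get_obs(); Rm=R.from_euler('xyz',o['tcp_rot'],degrees=True).as_matrix()
print(o['ee_pos'],o['tcp_rot'],o['opening'],Rm.T@(np.array([.6097,.2623,.200])-o['ee_pos']))
im,d,T,K,k1=cam('wrist'); cv2.imwrite('pics/w1.png',im[...,::-1])
E
```

```text
time: 1.15
ee_pos: [0.5257, 0.3098, 0.2299]
tcp_rot: [-179.9, -0.0, 169.9]
wrist_force: [0.7, 1.1, 0.8]
opening: -0.0001
[0.52568529 0.3098227  0.22990162] [-1.79930303e+02 -2.66132861e-02  1.69944481e+02] -5.83768107131333e-05 [-0.09103561 -0.03208719  0.02989839]
```

View pics/w1.png

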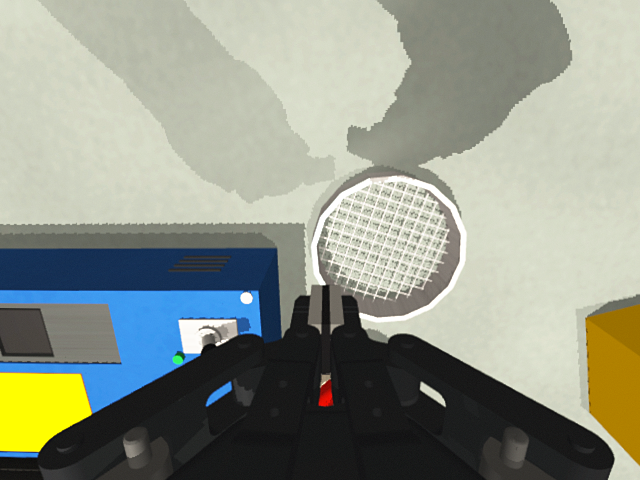

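The wrist view shows the toggle at px (210,338) on its white plate, the pad at about (25,332) in the strip, and the shut fingers at (326,300). Everything is clear, so I'll move to the start of the push and go down.

```bash
python3 -m inch '[[-0.03,-0.01,0.0,0,0,0,1],[-0.06,-0.02,0.01,0,0,0,1],[-0.091,-0.032,0.02,0,0,0,1],[-0.091,-0.032,0.05,0,0,0,1],[-0.091,-0.032,0.08,0,0,0,1],[-0.091,-0.032,0.08,0,0,0,1],[-0.091,-0.032,0.08,0,0,0,1]]'
python3 - <<'E'
from h import *
im,d,T,K,k1=cam('wrist'); cv2.imwrite('pics/w2.png',im[...,::-1])
E
```

```text
time: 1.78
ee_pos: [0.6052, 0.2653, 0.1502]
tcp_rot: [-179.9, -0.2, 170.2]
wrist_force: [0.3, 0.8, 0.5]
opening: -0.0002
```

View pics/w2.png

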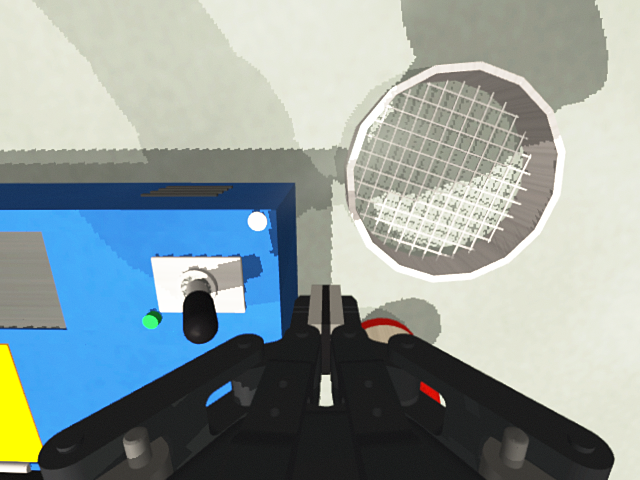

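The lever is at (200,315), level with the shut fingers at (326,300), and nothing is in contact. I'll check the alignment by ray.

```bash
python3 - <<'E'
from h import *
im,d,T,K,k1=cam('wrist'); o=telemetry.get_obs()
x=np.array([.98526,-.17108]);y=np.array([.17108,.98526]);s=np.array([.5712,.0406])
loc=lambda p:(((p-s)@x*1000).round(1),((p-s)@y*1000).round(1))
print('tcp',loc(o['ee_pos'][:2]),o['ee_pos'][2],'lever tip',loc(onplane([(200,322)],.165,T,K,k1)[0,:2]), 'green/plate',loc(onplane([(198,285)],.121,T,K,k1)[0,:2]))
print('strip right corners',loc(onplane([(44,232)],.118,T,K,k1)[0,:2]),loc(onplane([(66,328)],.118,T,K,k1)[0,:2]))
E
```

```text
tcp (np.float64(-3.5), np.float64(228.0)) 0.15377156147808607 lever tip (np.float64(-0.7), np.float64(172.4)) green/plate (np.float64(1.8), np.float64(155.2))
strip right corners (np.float64(-29.0), np.float64(70.0)) (np.float64(32.8), np.float64(68.2))
```

```bash
python3 -m inch '[[-0.003,-0.012,0,0,0,0,1],[-0.003,-0.024,0,0,0,0,1],[-0.003,-0.030,0,0,0,0,1],[-0.003,-0.034,0,0,0,0,1],[-0.003,-0.038,0,0,0,0,1],[-0.003,-0.042,0,0,0,0,1],[-0.003,-0.046,0,0,0,0,1],[-0.003,-0.050,0,0,0,0,1],[-0.003,-0.054,0,0,0,0,1],[-0.003,-0.058,0,0,0,0,1],[-0.003,-0.060,0,0,0,0,1],[-0.003,-0.060,0,0,0,0,1]]'
cat > s.py <<'E'
from h import *
import sys
im,d,T,K,k1=cam(sys.argv[1]); o=telemetry.get_obs(); cv2.imwrite(f'pics/{sys.argv[2]}.png',im[...,::-1])
x=np.array([.98526,-.17108]);y=np.array([.17108,.98526]);s=np.array([.5712,.0406])
p=o['ee_pos'][:2]-s; print('local mm',(p@x*1000).round(1),(p@y*1000).round(1),(o['ee_pos'][2]*1000).round(1),o['wrist_force'].round(1),o['tcp_rot'].round(1),o['time'])
E
python3 s.py wrist w3
```

```text
time: 2.88
ee_pos: [0.5995, 0.2048, 0.1512]
tcp_rot: [-180.0, -0.0, 170.1]
wrist_force: [0.1, -0.8, 0.8]
opening: 0.0001
local mm -0.2 166.8 151.2 [ 0.4  0.2 -0.1] [-180.    -0.   170.1] 2.9333
```

View pics/w3.png

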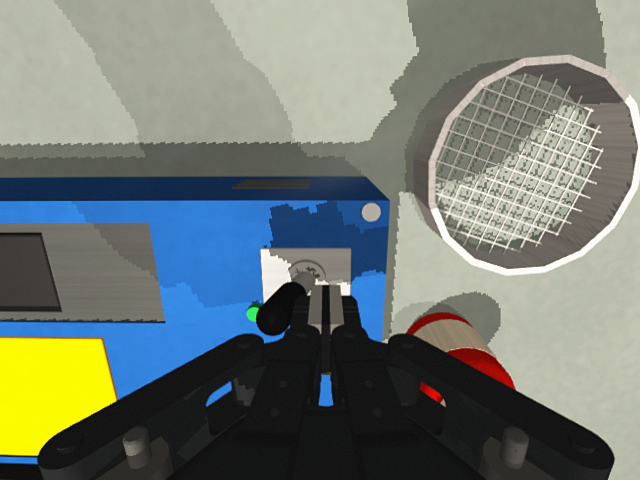

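The lever at (280,310) now leans to −y and there is no force, so it has snapped over. I'll nudge it a little further, then back off, rise and go above the strip.

```bash
python3 -m inch '[[0,-0.002,0,0,0,0,1],[0,-0.004,0,0,0,0,1],[0,-0.004,0,0,0,0,1],[0,-0.004,0,0,0,0,1]]'
python3 -m inch '[[0,0.012,0,0,0,0,1],[0,0.02,-0.02,0,0,0,1],[0,0.02,-0.05,0,0,0,1],[0,0.0,-0.08,0,0,0,1],[0,-0.03,-0.08,0,0,0,1],[0,-0.065,-0.08,0,0,0,1],[0,-0.1,-0.08,0,0,0,1],[0,-0.12,-0.08,0,0,0,1],[0,-0.12,-0.08,0,0,0,1],[0,-0.12,-0.08,0,0,0,1],[0,-0.12,-0.08,0,0,0,1]]'
python3 s.py wrist w4
```

```text
time: 3.27
ee_pos: [0.599, 0.2012, 0.1513]
tcp_rot: [-180.0, -0.0, 170.1]
wrist_force: [0.4, 0.2, 0.2]
opening: -0.0
time: 4.18
ee_pos: [0.5787, 0.0839, 0.2313]
tcp_rot: [180.0, 0.0, 170.2]
wrist_force: [-0.2, -0.0, -0.7]
opening: -0.0
local mm -0.1 44.2 231.2 [0.1 0.  0.6] [180.   -0.  170.2] 4.2333
```

View pics/w4.png

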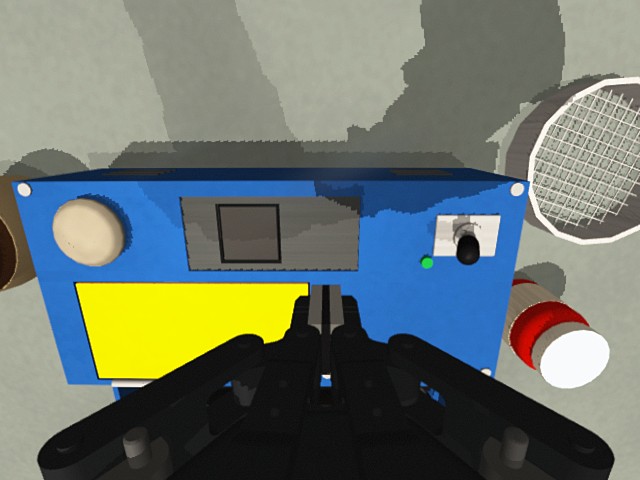

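The pad outline is clear at (218–281, 204–263), centre (249,233), inside the strip (181–359, 197–270). The lever tip is at about (468,252). I'll measure both.

```bash
python3 - <<'E'
from h import *
im,d,T,K,k1=cam('wrist')
x=np.array([.98526,-.17108]);y=np.array([.17108,.98526]);s=np.array([.5712,.0406])
loc=lambda px,z:[((p[:2]-s)@x*1000).round(1).tolist()+0*[0] if 0 else (round((p[:2]-s)@x*1000,1),round((p[:2]-s)@y*1000,1)) for p in onplane(px,z,T,K,k1)]
print('strip',loc([(181,197),(359,197),(359,270),(188,270)],.118))
print('pad',loc([(217,204),(279,204),(281,263),(221,263)],.117))
print('lever tip',loc([(468,250)],.165))
E
```

```text
strip [(np.float64(-30.9), np.float64(-67.3)), (np.float64(-31.0), np.float64(71.3)), (np.float64(30.2), np.float64(73.2)), (np.float64(30.4), np.float64(-69.3))]
pad [(np.float64(-25.2), np.float64(-40.0)), (np.float64(-25.2), np.float64(8.8)), (np.float64(24.4), np.float64(8.5)), (np.float64(24.5), np.float64(-41.4))]
lever tip [(np.float64(-3.8), np.float64(140.5))]
```

Lever tip at y = 140 mm means off (about 138.6 expected). The pad centre is y ≈ −17 mm. Moving over it and down to 12 mm above.

```bash
python3 -m inch '[[0,-0.03,0,0,0,0,1],[0,-0.055,0.01,0,0,0,1],[0,-0.062,0.03,0,0,0,1],[0,-0.062,0.06,0,0,0,1],[0,-0.062,0.09,0,0,0,1],[0,-0.062,0.102,0,0,0,1],[0,-0.062,0.102,0,0,0,1],[0,-0.062,0.102,0,0,0,1]]'
python3 s.py wrist w5
```

```text
time: 4.95
ee_pos: [0.5679, 0.0227, 0.1297]
tcp_rot: [-180.0, -0.0, 170.2]
wrist_force: [-0.6, -0.4, 1.3]
opening: -0.0001
local mm 0.4 -18.2 130.8 [ 0.5 -0.4 -0. ] [1.800e+02 1.000e-01 1.702e+02] 5.0
```

View pics/w5.png

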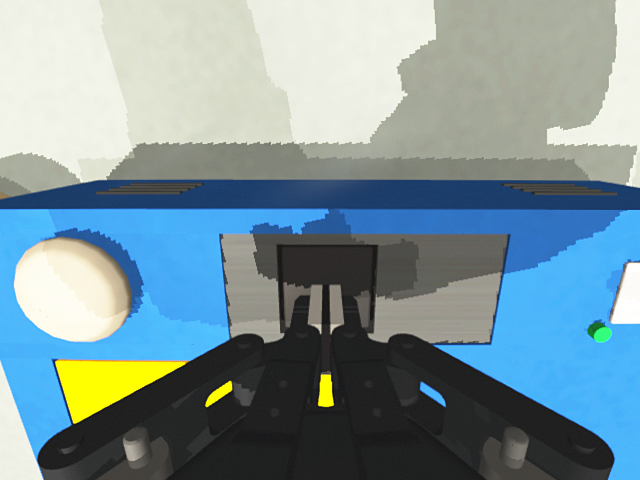

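The fingers are centred sideways over the pad (279–376, centre about 327). Pressing slowly.

```bash
python3 -m inch '[[0,0,0.006,0,0,0,1],[0,0,0.011,0,0,0,1],[0,0,0.013,0,0,0,1],[0,0,0.014,0,0,0,1],[0,0,0.015,0,0,0,1],[0,0,0.016,0,0,0,1],[0,0,0.016,0,0,0,1],[0,0,0.016,0,0,0,1],[0,0,0.016,0,0,0,1]]'
python3 s.py top t6
```

```text
time: 5.75
ee_pos: [0.5682, 0.0221, 0.1137]
tcp_rot: [180.0, 0.1, 170.2]
wrist_force: [1.5, 2.3, 5.5]
opening: -0.0001
local mm 0.2 -18.7 113.7 [0.7 1.3 5.3] [1.800e+02 1.000e-01 1.702e+02] 5.8
```

```bash
python3 -m inch '[[0,0,0.001,0,0,0,1],[0,0,0.002,0,0,0,1],[0,0,0.0025,0,0,0,1],[0,0,0.0025,0,0,0,1],[0,0,0.0025,0,0,0,1]]'
python3 s.py scene s7
```

```text
time: 6.22
ee_pos: [0.5681, 0.022, 0.111]
tcp_rot: [180.0, 0.0, 170.2]
wrist_force: [0.9, 0.8, 4.5]
opening: -0.0002
local mm 0.1 -18.8 111.0 [1.1 1.1 4.7] [180.    0.  170.2] 6.2667
```

View pics/s7.png

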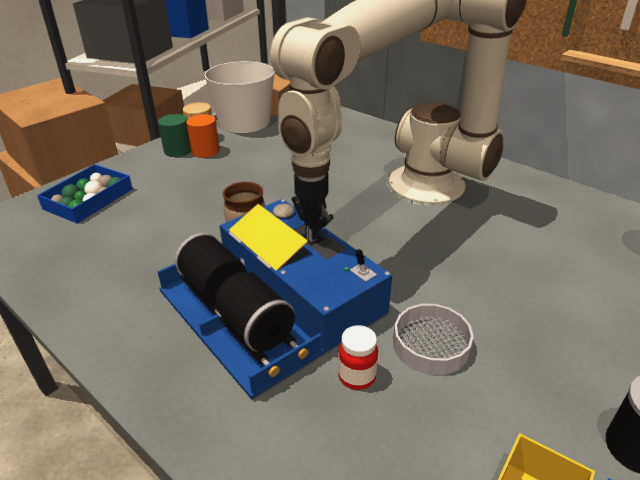

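The cover has sprung ajar (yellow plate raised at about (268,237)) and the toggle is leaning off at (362,260). I'll retreat straight up, easing away from the cover.

```bash
python3 -m inch '[[0,0,-0.01,0,0,0,1],[0.005,0,-0.03,0,0,0,1],[0.01,0,-0.06,0,0,0,1],[0.02,0,-0.09,0,0,0,1],[0.05,0,-0.12,0,0,0,1],[0.08,0,-0.14,0,0,0,1],[0.11,0,-0.14,0,0,0,1],[0.14,0,-0.14,0,0,0,1],[0.14,0,-0.14,0,0,0,1],[0.14,0,-0.14,0,0,0,1],[0.14,0,-0.14,0,0,0,1],[0.14,0,-0.14,0,0,0,1]]'
python3 s.py wrist w8; python3 s.py top t8; python3 - <<'E'
from h import *
f=np.load('top0.npz'); im,d,T,K,k1=cam('top')
a,b=im,f['im']; df=cv2.absdiff(a,b).max(2)
for n,(u,v,r) in dict(pebble=(395,256,16),jar=(224,168,22),sieve=(193,241,40),crock=(463,262,32)).items():
    (dx,dy),q=cv2.phaseCorrelate(cv2.cvtColor(b,7)[v-r:v+r,u-r:u+r].astype(np.float32),cv2.cvtColor(a,7)[v-r:v+r,u-r:u+r].astype(np.float32)); print(n,round(dx,2),round(dy,2),round(q,2))
C=cloud(d,T,K,k1); m=cv2.inRange(cv2.cvtColor(im,cv2.COLOR_RGB2HSV),(24,150,100),(36,255,255))>0; m[:,:200]=0
z=C[m][:,2]; print('cover z',np.percentile(z,[1,50,99]).round(3))
x=np.array([.98526,-.17108]); c=np.polyfit((C[m][:,:2]-[.6225,.0317])@x,z,1); print('angle',np.arctan(-c[0]))
E
```

```text
time: 7.27
ee_pos: [0.4303, 0.0458, 0.2505]
tcp_rot: [-180.0, -0.0, 170.1]
wrist_force: [1.0, 0.0, 0.1]
opening: -0.0003
local mm -139.6 -19.0 250.3 [-0.5 -0.6  0.8] [-1.800e+02 -1.000e-01  1.701e+02] 7.3167
local mm -139.7 -19.0 250.3 [ 0.2 -0.3 -0.3] [-1.800e+02 -1.000e-01  1.701e+02] 7.3667
pebble -0.27 0.13 1.02
jar 0.5 0.44 1.04
sieve -0.06 -0.03 0.93
crock -0.03 -0.07 0.99
cover z [0.118 0.14  0.161]
angle 1.0918490392870486
```

View pics/w8.png

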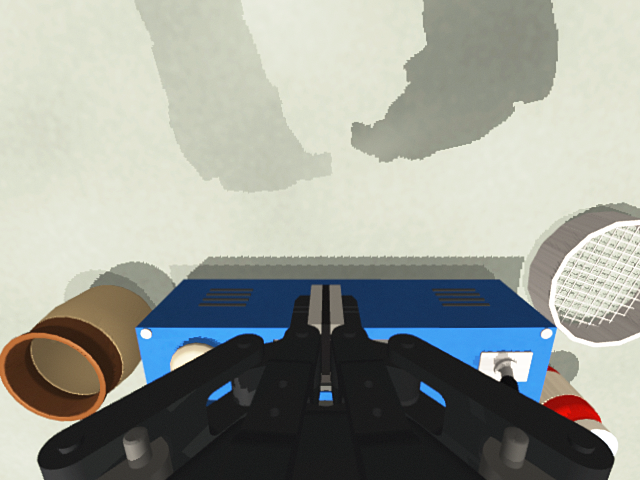

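View pics/t8.png

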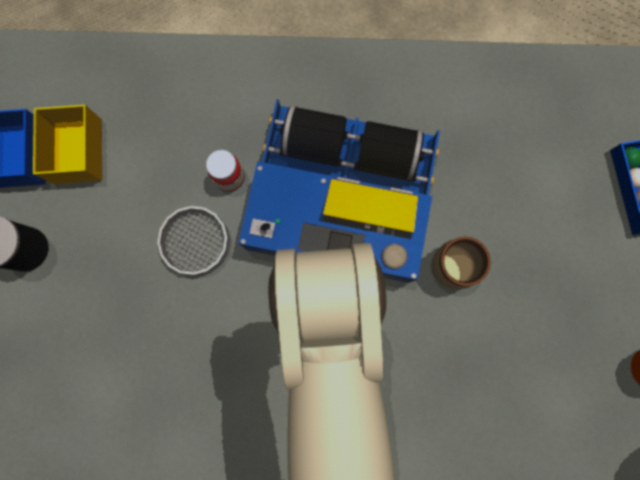

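The toggle is off at (265,229), the cover is ajar, and the loose items haven't visibly moved. The cover's free edge is at z ≈ 0.16, which gives about 0.41 rad. The 1.09 rad line fit doesn't agree with the measured heights, so I put it down to stray pixels. Handing in.

```bash
python3 -c "
from workcell import order; print(order.job_done())"
```

```text
the job is handed in; nothing more can be done
None
```

I pushed the toggle over to off with the shut fingers, then pressed the release pad until the belt cover sprang ajar. After that I drew the arm clear and handed the job in at about 7.4 s. No verdict was reported.

- **Toggle:** after the push its tip was at y ≈ 140 mm, where fully off should be about 138.6 mm. The last top picture still shows it leaning off.
- **Release pad:** I found it about 18 mm from the strip's middle, on the side away from the toggle. It was pressed about 5.5 mm in with about 5 N.
- **Cover:** its free edge stands at z ≈ 0.16 m, which gives about 0.4 rad. A line fit to the cover's depth points gave 1.09 rad instead. I discarded that as spoiled by stray pixels, because it doesn't fit the measured heights or the pictures.
- **Loose items:** the pebble, jar, sieve and crock each shifted less than 1 pixel in the top view (about 2 mm).
- **Contact:** the wrist force was back to noise level, so the arm was touching nothing.
- **Not checked:** I did not measure the pad's return. I'm relying on its spring, since nothing was pressing on it any more.

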